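Test a plug-in relay on a hold-to-test selector

ROBOT

A 6-joint arm with a two-finger parallel gripper is mounted at the origin on the work surface. World frame = base frame: x ahead of the robot, y to its left, z up, the work surface at z = 0. Lengths are in m, angles in rad, forces in N, time in s.
With the tool pointing down it reaches from about 0.3 to 0.775 m from the base axis. Payload 14.6 kg.
Tool frame: the origin (TCP) lies between the finger pads; the fingertips stand 8 mm ahead of it and the grasp point (between the pads) lies 11 mm behind it (ctrl.tip_reach is the distance from the TCP to the fingertips, in m); y points along the fingers, z is the direction in which the jaws open and shut, and the axes are right-handed (so a half turn about y gives the same grasp; the last joint's range is limited). The gripper opens to 94 mm and grips with 3 to 60 N. Pads are 16 mm wide; open, the fingers measure 119 mm over their backs; the gripper's body (75 mm by 177 mm) begins 78 mm behind the grasp point.
Start: joints at [-1.366, 0.3, 1.521, -0, 1.321, -0.067], TCP at [0.148, -0.53, 0.213] pointing down, gripper open.
Joint ranges: [-3.03, 3.03], [-0.79, 2.21], [0.23, 2.52], [-1.04, 4.18], [0, 3.07], [-2.55, 2.55]. Speed limits (rad/s): [2.22, 2.22, 2.57, 3.14, 3.14, 3.14].

INTERFACE

Orientations are given as [roll, pitch, yaw] about the fixed x, y, z axes, in that order (R = Rz(yaw) Ry(pitch) Rx(roll)).
In Python, from station import ctrl gives the robot as it stands.
- The arm moves only by the tool play_rows, never from a script. Its arguments are lists of equal length, an entry for each row: "twist": the turn, a rotation vector about the world's x, y, z as a fraction of full scale, a list of three; "travel": the shift along the world's x, y, z as a fraction of full scale, a list of three; "grip": the gripper's target within -1 to 1 (shut at 1, half-way at 0, fully open at -1). A call has 1 to 12 rows; each row shifts and turns the commanded pose from where the row before left it; what a row does not reach is not made up. Full scale, the value 1, is 5 cm for a shift and 90 degrees for a turn. A row lasts 1/10 s, in which the tool goes at most 50 mm and 8.59 degrees, less where a joint would pass 70% of its speed; a pose out of reach is approached as far as the arm can. A call with a number of a shift or a turn outside -1 to 1 is refused whole. A call with a gripper value outside its range is refused whole. The fingers move at their own pace and stop on an object; "force" is the grip in N (left out, the last holds). Time passes only in rows, so rows that do not move let the fingers close. It gives the time, the measured TCP pose, the force and the opening at its end, in the units of the state.
- ctrl.get_obs(): the state, without advancing time (a new reading comes with each control period).
- ctrl.camera(name): name is "scene" or "top" or "wrist"; returns a dict with "img" (400x640x3 uint8, red, green, blue), "vfov" (degrees; the focal length in pixels is half the picture's height over the tangent of half this angle, whatever the lens; pixels are square), "cx", "cy" (the principal point, pixels), "rvec" (rotation vector, rad) and "tvec" (3), from world to camera coordinates, as OpenCV has them. Camera axes: x right, y down, z forward; pixel columns grow to the right and rows downward; lengths in m; the calibration is good to about 2 mm. A picture is of the moment at which its call begins. There is no depth.
- ctrl.hand_in(): hands the job in, once; it reports no verdict.
Trained networks look in a picture, given as the dict that the camera call returned (one of the last four; its "shot" number tells which), for a name from the list of things; names that differ only in an ending like _2 or _b are one class to them, and where a whole thing is asked for, a point or a joint stands for the part that bears it (a point fixed in the world has none). Each returns a list of dicts, best first, with "confidence" (0 to 1); they miss things now and then, are a little off and sometimes report something else, mostly with a low value. They report only what shows in the picture. A call takes as long as a camera call. They do not tell look-alikes from the thing itself.
- ctrl.boxes_of(name, picture): "point" ([column, row] in pixels, amid what is visible of it).
- ctrl.trace(name, picture): "pixels" (400x640 bool, what is visible of it) and "point" ([column, row] in pixels, amid what is visible of it).
The state is a dict: "time_s": time; "qpos": joint angles; "joint_vel": joint speeds; "tau": joint torques, N m; "ee_pos": TCP position; "eef_rot": TCP orientation; "force": force on the tool from outside, world axes, zero at the start; "moment": the same for the moment, N m; "grip_width": finger opening in m.
Only numpy, scipy, OpenCV 4.12 (cv2) and the standard library are available. Lean on these libraries where they do the work, as an engineer would, in place of code of your own. Each camera call takes 0.05 s, during which the arm holds its last target.

TASK

Handling the plug-in relay gently and without dropping it, because its case cracks easily, seat it upright and fully down in the tester's rectangular socket and let go of it. Then grip the tester's bar knob, turn it clockwise (seen from above) three clicks to its third stop and no further, and hold it there: it springs back if released, so finish still gripping the knob at the third stop. Leave the other things on the bench where they are.

Things in the scene. Friction and masses are not known exactly. Their poses are not given: they have to be found in the camera images.
- relay_mid (a point): Relay: upright block 40 mm (its x) by 26 mm (its y) by 40 mm tall, white ceramic case on a 9 mm grey foot, steel tab on top, about 45 g, loose on the bench. Point: its centre. Grip across the 26 mm, near the top (seated, the lowest 10 mm are inside the rim). 8 N of grip is plenty; it cracks at 35 N of squeeze (both fingers' force added) or of knock on the tester. Fits either way round.
- tester: Fixed grey box, 130 mm (its x, front to back) by 250 mm (its y) by 50 mm high, on the bench. Origin under its centre. On its flat top: the socket 60 mm to -y of the centre, the selector knob 60 mm to +y. z up.
- socket (a point): Centre of the socket's floor, which is the tester's top; axes as the tester's. The socket is a black rim 10 mm high and 5 mm thick, open upward, inside 31 mm along x by 45 mm along y: the relay's long side goes along this frame's y. When seated, the relay's centre is 20 mm above this point.
- selector_grip (a point): Selector: black bar 46 mm long (x), 14 mm thick (y, grip across it), top 96 mm above the bench, on a disc 48 mm wide whose top is 64 mm above the bench. Point: on the vertical turning axis, 10 mm below the bar's top. The frame turns with the knob; the pointer line is at the bar's -x end. At home the bar lies along the tester's x, pointer towards the robot.
- selector (a joint): Knob angle, rad, clockwise from above; starts at home = 0. Stops each 24 deg: 0.419, 0.838, third 1.257, 1.676, end 2.094; a black tick marks each, the first marks home. A spring of 0.12 N m pulls it home over the clicks (ripple of 0.08 N m, stiffest a quarter step past a stop, easiest a quarter step before): no stop holds by itself. Peak 0.22 N m; 25 N of grip does not slip.
- capacitor: Bystander: upright aluminium can, 35 mm across, 54 mm tall, loose. Origin under its centre.
- transformer: Bystander: small transformer, 60 x 42 mm, 42 mm tall, dark core with a yellowish winding on a steel foot, loose. Origin under its centre.
- screwdriver: Bystander: screwdriver 160 mm long, lying along its x, loose. Origin under its middle.
- solder_spool: Bystander: standing wire spool, 54 mm across, 40 mm tall, loose. Origin under its centre.
- flux_jar: Bystander: small amber jar, 44 mm across, 45 mm tall, loose. Origin under its centre.
- parts_tray: Bystander: grey divided tray, 90 x 130 x 22 mm, loose. Origin under its centre.
Not all that is in view belongs to the job. Leave any purple or turquoise look-alike of the part that bears relay_mid alone.

How it is judged:
By the outcome, as a careful person would: the job done as asked, in the order asked, and still so for the second after the job is handed in, while the arm keeps its last pose, push and grip.
It also fails if it takes over 58 s, if anything falls off the work surface, if the arm or the gripper's body presses on something with over 40 N, if the wrist force passes 120 N, or if a joint passes its speed limit or range.

## Working session

There is one attempt and no reset: what is moved stays moved. The work goes in short steps, Python scripts to look and compute and a tool call to move; the robot and the scene stay as the last step left them, time stands still between calls to the robot, and variables do not carry over. Pictures are saved under pics/ and viewed, and the job is handed in when it is done.

Besides the shell and the picture viewer there is one more tool, called after ">>>" as name(argument=value, ...) on one line, values as JSON. play_rows: Moves the arm, as the interface text tells. Its arguments: {"type":"object","properties":{"twist":{"type":"array"},"travel":{"type":"array"},"grip":{"type":"array"},"force":{"type":"number"}},"required":["twist","travel","grip"]}

```bash
ls; mkdir -p pics
python3 - <<'E'
from station import ctrl
import cv2
print(ctrl.get_obs())
for n in ["scene","top","wrist"]:
    p=ctrl.camera(n)
    print(n,p["vfov"],p["cx"],p["cy"],p["rvec"],p["tvec"],p["shot"])
    cv2.imwrite(f"pics/{n}0.png",p["img"][:,:,::-1])
E
```

```text
pics
{'time_s': 0.0, 'qpos': array([-1.36561969e+00,  3.00446973e-01,  1.52162010e+00, -3.37999933e-05,
        1.32069337e+00, -6.66159276e-02]), 'joint_vel': array([-0.00081933, -0.00027726,  0.00075875,  0.00038792,  0.00125005,
        0.00140607]), 'tau': array([-4.52463360e-05, -5.31810415e+01, -3.52743459e+01,  7.08816829e-02,
        2.42544775e-02, -1.19311371e-04]), 'ee_pos': array([ 0.14757782, -0.52955202,  0.21288305]), 'eef_rot': array([-1.57196371e+00,  4.50699313e-05, -2.86979173e+00]), 'force': array([ 0.03595377, -0.31092191, -0.05813716]), 'moment': array([ 0.06347764,  0.0460885 , -0.02816774]), 'grip_width': 0.09372089316075308}
scene 50.530674834163385 321.12146346091026 197.56728479561485 [ 1.46806882  2.01039435 -0.89786268] [ 0.12701821 -0.33377538  1.46533846] 1
top 49.833521326231434 318.69239983646116 196.87179566664466 [ 2.13468914 -2.10160328  0.19115395] [0.06837742 0.58344965 0.99588255] 2
wrist 65.43905074955077 323.80576630148903 197.06469532919292 [-2.3252792   1.76804596  0.2371444 ] [-0.54886748 -0.02681557  0.39197927] 3
```

View pics/scene0.png

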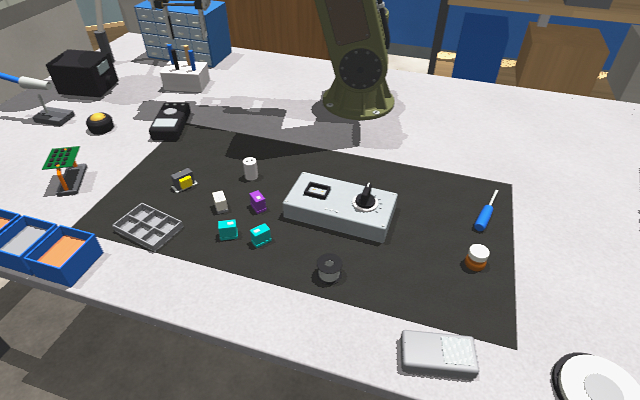

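View pics/top0.png

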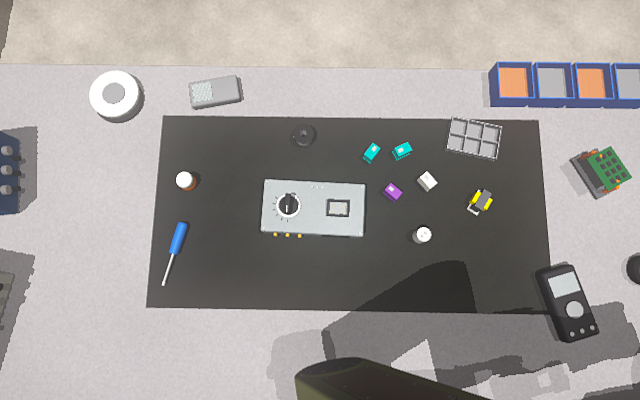

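View pics/wrist0.png

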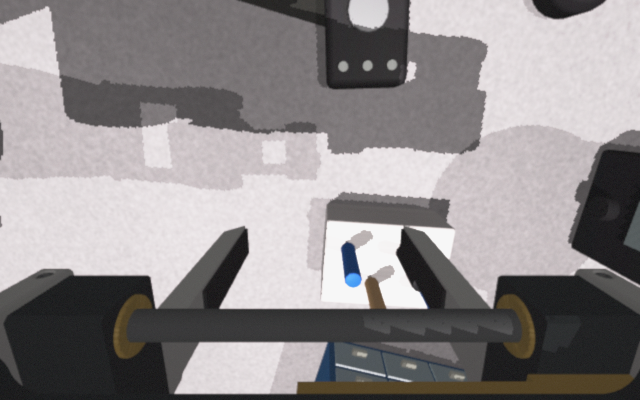

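```bash
cat > h.py <<'E'
import numpy as np,cv2
def K(p):
    f=p["img"].shape[0]/2/np.tan(np.radians(p["vfov"])/2)
    return np.array([[f,0,p["cx"]],[0,f,p["cy"]],[0,0,1]])
def ray(p,uv):
    R=cv2.Rodrigues(np.array(p["rvec"],float))[0];t=np.array(p["tvec"],float)
    c=-R.T@t; d=(R.T@np.linalg.inv(K(p))@np.array([uv[0],uv[1],1.]))
    return c,d
def at(p,uv,z):
    c,d=ray(p,uv); return c+d*(z-c[2])/d[2]
def proj(p,X):
    return cv2.projectPoints(np.array(X,float).reshape(-1,1,3),np.array(p["rvec"],float),np.array(p["tvec"],float),K(p),None)[0].reshape(-1,2)
def crop(p,c,r,s,name):
    x0,y0=max(0,int(c[0]-r)),max(0,int(c[1]-r*.75))
    im=p["img"][y0:int(c[1]+r*.75),x0:int(c[0]+r),::-1]
    im=cv2.resize(im,None,fx=s,fy=s,interpolation=cv2.INTER_CUBIC);cv2.imwrite(name,im);print(name,x0,y0,s,im.shape)
E
python3 - <<'E'
from station import ctrl
from h import *
P={n:ctrl.camera(n) for n in("top","scene")}
for n,p in P.items():
    for k in ["relay_mid","tester","socket","selector_grip","capacitor"]:
        for d in ctrl.trace(k,p)[:4]:
            m=d["pixels"].astype(np.uint8)
            r=cv2.minAreaRect(cv2.findNonZero(m)) if m.any() else None
            print(n,k,round(d["confidence"],2),np.round(d["point"],1),m.sum(),r, at(p,d["point"],0.03).round(3))
p=P["top"];crop(p,(428,181),40,10,"pics/t_rel.png");crop(p,(313,208),65,6,"pics/t_tes.png")
p=P["scene"];crop(p,(220,203),40,10,"pics/s_rel.png");
import pickle;pickle.dump(P,open("P0.pkl","wb"))
E
```

```text
top relay_mid 0.71 [399.9 150. ] 232 ((401.4000549316406, 150.79998779296875), (12.521980285644531, 19.677398681640625), 63.43495178222656) [ 0.712 -0.127  0.03 ]
top relay_mid 0.62 [304.1 132.6] 398 ((302.5, 135.0), (22.0, 19.0), 90.0) [0.755 0.118 0.03 ]
top relay_mid 0.6 [429. 180.] 202 ((426.4153747558594, 180.67689514160156), (15.260808944702148, 14.032926559448242), 52.12501525878906) [ 0.635 -0.199  0.03 ]
top relay_mid 0.58 [367.9 154.1] 207 ((370.92303466796875, 152.6153564453125), (11.648704528808594, 18.859806060791016), 33.6900634765625) [ 0.7   -0.046  0.03 ]
top tester 0.64 [316.2 205.3] 5515 ((312.2773132324219, 207.87374877929688), (102.69577026367188, 55.32707214355469), 2.0825653076171875) [0.566 0.084 0.03 ]
top socket 0.93 [312.1 209.5] 5539 ((312.1813049316406, 208.46725463867188), (102.95767974853516, 56.15509796142578), 2.2906100749969482) [0.555 0.094 0.03 ]
top capacitor 0.73 [420.6 235.2] 185 ((420.60003662109375, 234.7000274658203), (12.521980285644531, 16.546903610229492), 63.43495178222656) [ 0.495 -0.174  0.03 ]
scene relay_mid 0.91 [227.8 230.6] 350 ((2
[... 836 characters left out ...]
203.45826721191406), (110.21449279785156, 56.11724853515625), 14.42077350616455) [0.558 0.096 0.03 ]
scene socket 0.68 [145.  229.2] 1966 ((147.09124755859375, 225.87594604492188), (64.21817779541016, 38.84505081176758), 25.016895294189453) [ 0.777 -0.305  0.03 ]
scene selector_grip 0.61 [364.9 198.2] 308 ((367.2500305175781, 197.25001525878906), (19.091880798339844, 22.62741470336914), 45.0) [0.52  0.144 0.03 ]
scene capacitor 0.63 [252.  168.3] 290 ((250.38462829589844, 168.07693481445312), (22.822389602661133, 13.395750999450684), 82.87498474121094) [ 0.496 -0.17   0.03 ]
pics/t_rel.png 388 151 10 (600, 800, 3)
pics/t_tes.png 248 159 6 (582, 780, 3)
pics/s_rel.png 180 173 10 (600, 800, 3)
```

View pics/t_rel.png

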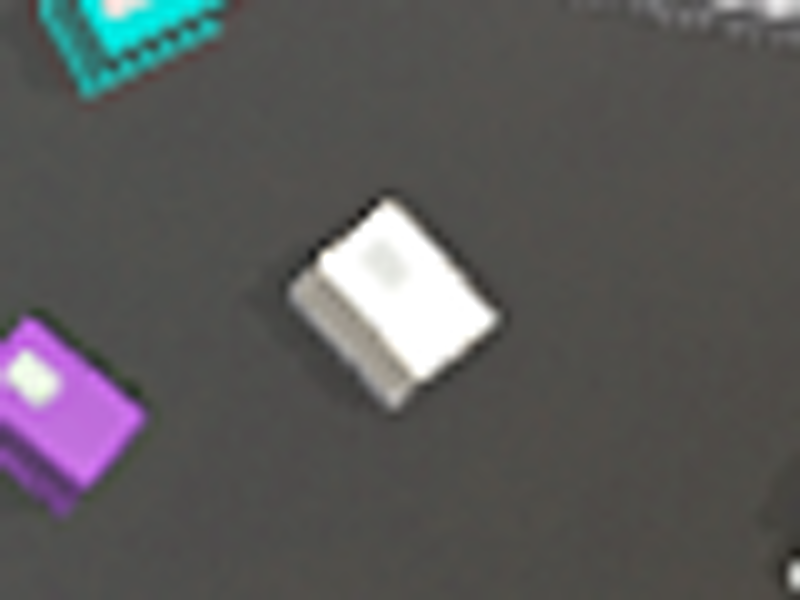

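View pics/t_tes.png

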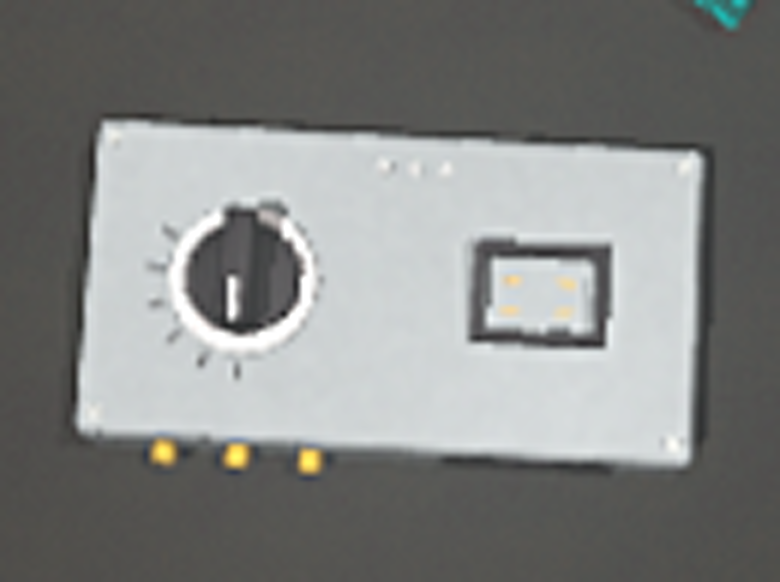

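View pics/s_rel.png

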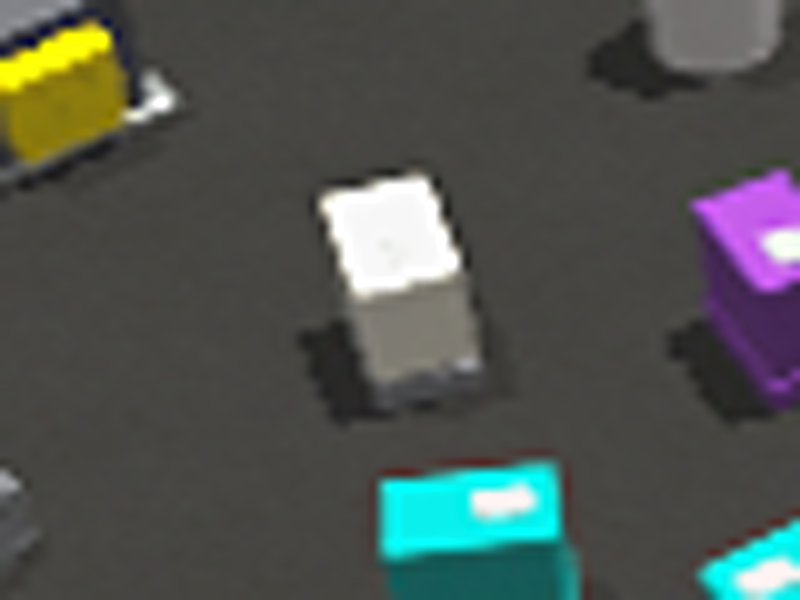

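```bash
cat > m1.py <<'E'
from h import *
import pickle
P=pickle.load(open("P0.pkl","rb"));t=P["top"];s=P["scene"]
def c(o,q,sc): return [(o[0]+(a+.5)/sc-.5,o[1]+(b+.5)/sc-.5) for a,b in q]
def show(n,X):
    X=np.array(X);print(n,X[:,:2].round(4).tolist(),"mean",X.mean(0)[:2].round(4))
    for i in range(4):
        e=X[(i+1)%4]-X[i];print("   len %.4f ang %.2f"%(np.hypot(*e[:2]),np.degrees(np.arctan2(e[1],e[0]))))
show("relay top",[at(t,q,.04) for q in c((388,151),[(388,197),(500,318),(418,384),(318,265)],10)])
show("relay scene",[at(s,q,.04) for q in c((180,173),[(320,200),(428,175),(462,268),(355,297)],10)])
show("tester",[at(t,q,.05) for q in c((248,159),[(101,119),(707,150),(692,467),(77,433)],6)])
show("socket outer z.06",[at(t,q,.06) for q in c((248,159),[(475,240),(612,243),(606,348),(468,342)],6)])
show("socket inner",[at(t,q,.05) for q in c((248,159),[(490,258),(596,261),(592,334),(487,329)],6)])
E
python3 m1.py
python3 - <<'E'
from h import *
import pickle
P=pickle.load(open("P0.pkl","rb"))
crop(P["scene"],(340,203),70,5.7,"pics/s_tes.png")
crop(P["top"],(288,206),20,20,"pics/t_knob.png")
E
```

```text
relay top [[0.6572, -0.1908], [0.6265, -0.2177], [0.6094, -0.1968], [0.6394, -0.1728]] mean [ 0.6331 -0.1945]
   len 0.0408 ang -138.75
   len 0.0270 ang 129.28
   len 0.0384 ang 38.59
   len 0.0253 ang -45.36
relay scene [[0.6274, -0.2168], [0.6107, -0.1961], [0.6392, -0.1723], [0.6564, -0.1917]] mean [ 0.6334 -0.1942]
   len 0.0266 ang 128.79
   len 0.0371 ang 39.95
   len 0.0260 ang -48.45
   len 0.0384 ang -139.20
tester [[0.6279, 0.2128], [0.6185, -0.0372], [0.4879, -0.0307], [0.4978, 0.2173]] mean [0.558  0.0905]
   len 0.2502 ang -92.16
   len 0.1307 ang 177.13
   len 0.2481 ang 87.72
   len 0.1302 ang -1.97
socket outer z.06 [[0.5775, 0.0578], [0.5771, 0.0023], [0.5342, 0.0046], [0.5358, 0.0601]] mean [0.5562 0.0312]
   len 0.0554 ang -90.42
   len 0.0430 ang 176.95
   len 0.0555 ang 88.36
   len 0.0418 ang -3.12
socket inner [[0.572, 0.0515], [0.5714, 0.0082], [0.5413, 0.0097], [0.5427, 0.0524]] mean [0.5569 0.0305]
   len 0.0433 ang -90.79
   len 0.0302 ang 177.15
   len 0.0427 ang 88.11
   len 0.0293 ang -1.71
pics/s_tes.png 270 150 5.7 (598, 798, 3)
pics/t_knob.png 268 191 20 (600, 800, 3)
```

View pics/s_tes.png

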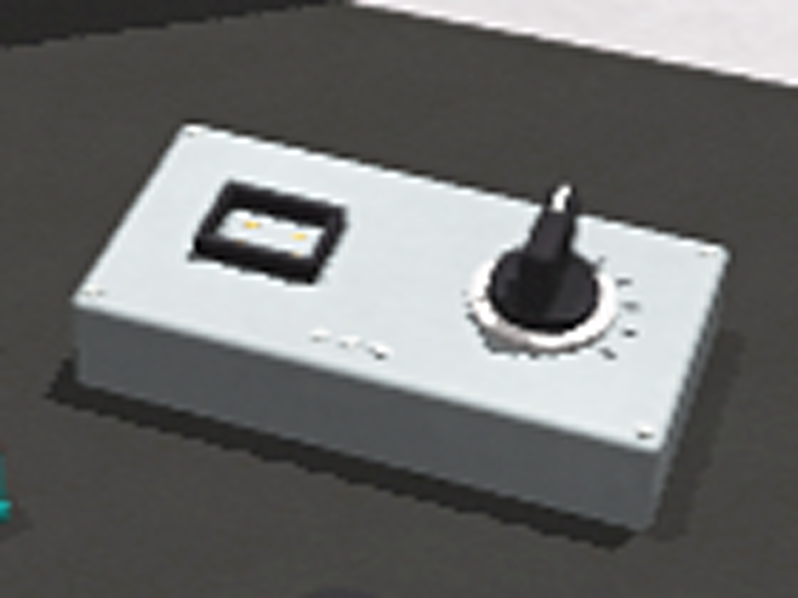

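View pics/t_knob.png

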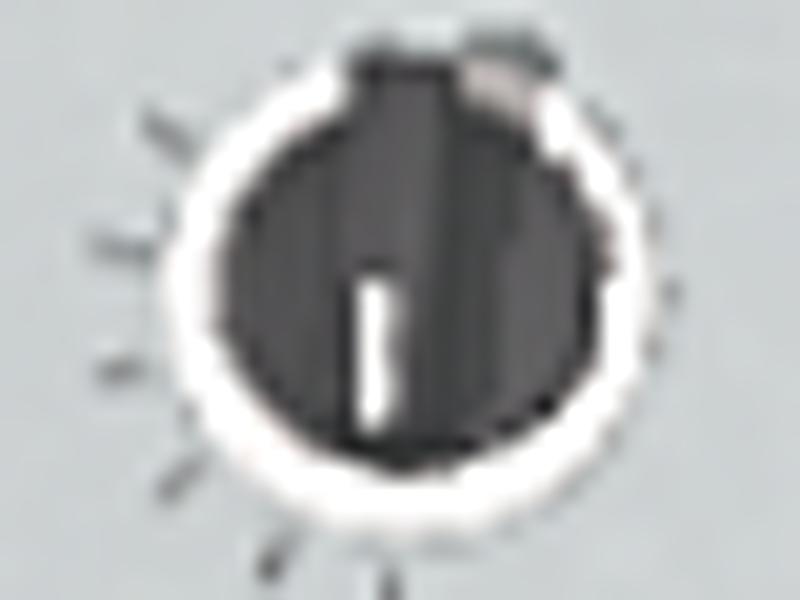

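>>> play_rows(twist=[[0, 0, 0.0223], [0, 0, 0.0223], [0, 0, 0.0223], [0, 0, 0.0223], [0, 0, 0.0223], [0, 0, 0.0223], [0, 0, 0.0223], [0, 0, 0.0223], [0, 0, 0.0223], [0, 0, 0.0223], [0, 0, 0.0223], [0, 0, 0.0223]], travel=[[0.4, 0.28, 0], [0.8, 0.56, 0], [0.85, 0.59, 0], [0.88, 0.61, 0], [0.88, 0.61, 0], [0.88, 0.61, 0], [0.88, 0.61, 0], [0.88, 0.61, 0], [0.88, 0.61, 0], [0.85, 0.59, 0], [0.8, 0.56, 0], [0.6, 0.42, -0.1]], grip=[0.1, 0.1, 0.1, 0.1, 0.1, 0.1, 0.1, 0.1, 0.1, 0.1, 0.1, 0.1], force=8)

```text
time_s: 1.95
ee_pos: [0.6085, -0.2088, 0.2088]
eef_rot: [-1.57, 0.001, -2.447]
force: [0.2, -0.7, -0.8]
grip_width: 0.0421
```

>>> play_rows(twist=[[0, 0, 0], [0, 0, 0], [0, 0, 0]], travel=[[0, 0, 0], [0, 0, 0], [0, 0, 0]], grip=[0.1, 0.1, 0.1])

```text
time_s: 2.25
ee_pos: [0.6058, -0.2116, 0.2086]
eef_rot: [-1.571, -0.0, -2.451]
force: [0.2, 0.5, -0.3]
grip_width: 0.0422
```

Run:
```python
from station import ctrl
from h import *
import pickle
o=ctrl.get_obs();print(o)
p=ctrl.camera("wrist");pickle.dump(p,open("W1.pkl","wb"))
cv2.imwrite("pics/w1.png",p["img"][:,:,::-1])
t=ctrl.camera("top");cv2.imwrite("pics/t1.png",t["img"][:,:,::-1])
```

```text
{'time_s': 2.25, 'qpos': array([-3.93096461e-01,  5.11178906e-01,  1.23856438e+00, -1.71374599e-04,
        1.39177912e+00,  4.86769460e-01]), 'joint_vel': array([-0.01031846, -0.01027442,  0.00113518, -0.00014864,  0.00018715,
       -0.00033284]), 'tau': array([ 1.21331893e+00, -6.47770572e+01, -3.61421978e+01,  1.01540827e-01,
       -2.59543868e-02,  1.15303435e-03]), 'ee_pos': array([ 0.60575519, -0.21161994,  0.20863987]), 'eef_rot': array([-1.57065536e+00, -1.16191779e-04, -2.45063175e+00]), 'force': array([ 0.216129  ,  0.48083728, -0.27078426]), 'moment': array([-0.03608195, -0.01610273,  0.0226702 ]), 'grip_width': 0.04219502713553138}
```

View pics/w1.png

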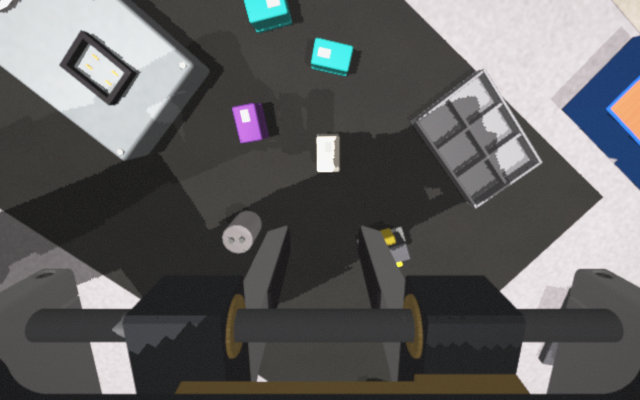

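Run:
```python
from h import *
import pickle
p=pickle.load(open("W1.pkl","rb"))
crop(p,(327,153),30,13,"pics/w1r.png")
crop(p,(100,70),55,7,"pics/w1s.png")
```

```text
pics/w1r.png 297 130 13 (585, 780, 3)
pics/w1s.png 45 28 7 (581, 770, 3)
```

View pics/w1r.png

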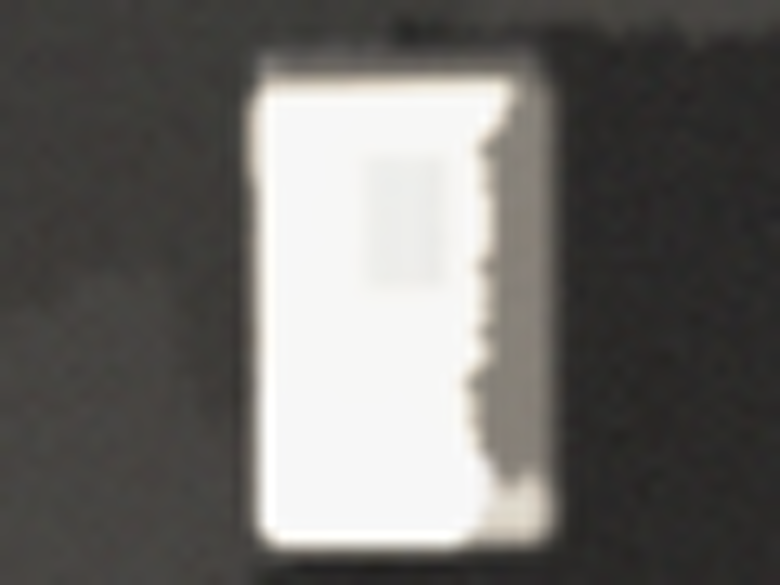

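View pics/w1s.png

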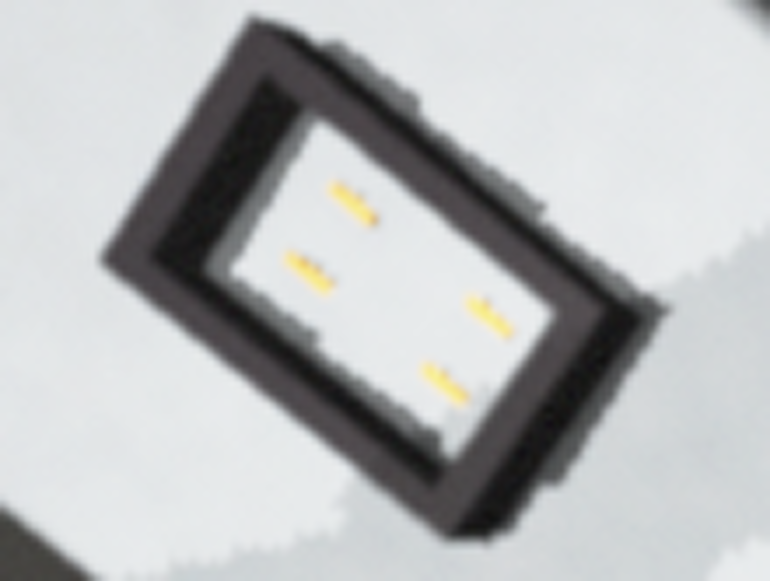

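```bash
cat > m2.py <<'E'
from h import *
import pickle
p=pickle.load(open("W1.pkl","rb"))
def c(o,q,sc): return [(o[0]+(a+.5)/sc-.5,o[1]+(b+.5)/sc-.5) for a,b in q]
def show(n,X):
    X=np.array(X);print(n,X[:,:2].round(4).tolist(),"mean",X.mean(0)[:2].round(4))
    for i in range(4):
        e=X[(i+1)%4]-X[i];print("   len %.4f ang %.2f"%(np.hypot(*e[:2]),np.degrees(np.arctan2(e[1],e[0]))))
if __name__=="__main__":
    show("relay",[at(p,q,.04) for q in c((297,130),[(256,80),(552,78),(553,545),(257,548)],13)])
    show("socket",[at(p,q,.06) for q in c((45,28),[(255,17),(607,308),(452,540),(103,260)],7)])
E
python3 m2.py; python3 -c "
from m2 import *
print(at(p,(248,122),.035),[at(p,q,.04)[:2].round(3) for q in [(233,106),(257,103),(262,140),(239,143)]])"
```

```text
relay [[0.6405, -0.1716], [0.6562, -0.1904], [0.6264, -0.2157], [0.6101, -0.1964]] mean [ 0.6333 -0.1935]
   len 0.0245 ang -50.11
   len 0.0392 ang -139.62
   len 0.0253 ang 130.10
   len 0.0393 ang 39.27
socket [[0.5777, 0.059], [0.5758, 0.0044], [0.5352, 0.0057], [0.5374, 0.0606]] mean [0.5565 0.0324]
   len 0.0546 ang -91.93
   len 0.0406 ang 178.24
   len 0.0550 ang 87.71
   len 0.0403 ang -2.36
[ 0.60459606 -0.10570232  0.035     ] [array([ 0.609, -0.085]), array([ 0.627, -0.102]), array([ 0.6  , -0.129]), array([ 0.581, -0.112])]
```

>>> play_rows(twist=[[0, 0, 0], [0, 0, 0], [0, 0, 0], [0, 0, 0], [0, 0, 0], [0, 0, 0], [0, 0, 0], [0, 0, 0], [0, 0, 0]], travel=[[0.28, 0.18, -0.2], [0.27, 0.17, -0.4], [0, 0, -0.6], [0, 0, -0.6], [0, 0, -0.6], [0, 0, -0.4], [0, 0, -0.17], [0, 0, 0], [0, 0, 0]], grip=[0.1, 0.1, 0.1, 0.1, 0.1, 0.1, 0.1, 0.1, 0.1])

```text
time_s: 3.25
ee_pos: [0.6342, -0.1939, 0.0614]
eef_rot: [-1.569, 0.001, -2.45]
force: [0.0, -0.1, 0.7]
grip_width: 0.0421
```

Run:
```python
from station import ctrl
from h import *
import pickle
o=ctrl.get_obs();print(o["ee_pos"],o["eef_rot"])
p=ctrl.camera("wrist");pickle.dump(p,open("W2.pkl","wb"))
cv2.imwrite("pics/w2.png",p["img"][:,:,::-1])
```

```text
[ 0.63424905 -0.19388995  0.06136849] [-1.56930081e+00  8.52538472e-04 -2.44994229e+00]
```

View pics/w2.png

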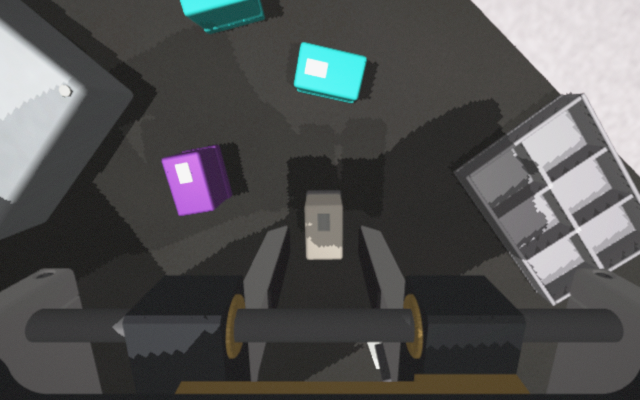

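>>> play_rows(twist=[[0, 0, 0], [0, 0, 0], [0, 0, 0], [0, 0, 0], [0, 0, 0], [0, 0, 0], [0, 0, 0], [0, 0, 0], [0, 0, 0], [0, 0, 0], [0, 0, 0]], travel=[[-0.02, 0, -0.2], [0, 0, -0.3], [0, 0, -0.2], [0, 0, -0.05], [0, 0, 0], [0, 0, 0], [0, 0, 0], [0, 0, 0], [0, 0, 0], [0, 0, 0], [0, 0, 0]], grip=[0.1, 0.1, 0.1, 0.1, 0.2, 0.3, 0.4, 0.5, 0.6, 0.6, 0.6], force=8)

```text
time_s: 4.4
ee_pos: [0.6331, -0.1935, 0.0229]
eef_rot: [-1.57, 0.0, -2.449]
force: [-0.8, 0.6, 3.7]
grip_width: 0.0262
```

Run:
```python
from station import ctrl
from h import *
import pickle
o=ctrl.get_obs();print(o["ee_pos"],o["eef_rot"],o["force"],o["grip_width"])
p=ctrl.camera("wrist");pickle.dump(p,open("W3.pkl","wb"))
cv2.imwrite("pics/w3.png",p["img"][:,:,::-1])
```

```text
[ 0.63309719 -0.19345881  0.02293915] [-1.57012315e+00  4.20739604e-04 -2.44948773e+00] [-0.7647203   0.63902167  3.71081227] 0.02618118499547999
```

View pics/w3.png

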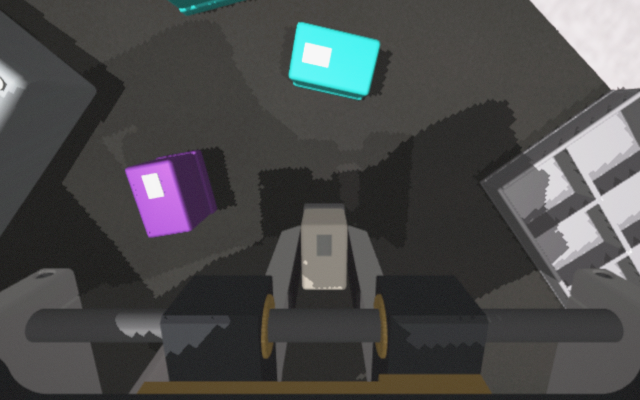

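>>> play_rows(twist=[[0, 0, 0], [0, 0, 0], [0, 0, 0], [0, 0, 0], [0, 0, 0], [0, 0, 0], [0, 0, 0]], travel=[[0, 0, 0.1], [0, 0, 0.2], [0, 0, 0.4], [0, 0, 0.5], [0, 0, 0.5], [0, 0, 0.3], [0, 0, 0.1]], grip=[0.6, 0.6, 0.6, 0.6, 0.6, 0.6, 0.6])

```text
time_s: 5.15
ee_pos: [0.6334, -0.1935, 0.1295]
eef_rot: [-1.569, 0.001, -2.449]
force: [0.9, 0.2, 0.4]
grip_width: 0.0259
```

>>> play_rows(twist=[[0, 0, 0.0535], [0, 0, 0.0535], [0, 0, 0.0535], [0, 0, 0.0535], [0, 0, 0.0535], [0, 0, 0.0535], [0, 0, 0.0535], [0, 0, 0.0535], [0, 0, 0.0535], [0, 0, 0.0535], [0, 0, 0], [0, 0, 0]], travel=[[-0.07, 0.2, 0], [-0.12, 0.4, 0], [-0.16, 0.5, 0], [-0.2, 0.55, 0], [-0.2, 0.55, 0], [-0.2, 0.55, 0], [-0.2, 0.55, 0], [-0.16, 0.5, 0], [-0.13, 0.4, 0], [-0.1, 0.3, 0], [0, 0, 0], [0, 0, 0]], grip=[0.6, 0.6, 0.6, 0.6, 0.6, 0.6, 0.6, 0.6, 0.6, 0.6, 0.6, 0.6])

```text
time_s: 6.35
ee_pos: [0.5557, 0.0314, 0.127]
eef_rot: [-1.572, -0.0, -1.611]
force: [0.6, 0.6, -0.2]
grip_width: 0.0259
```

Run:
```python
from station import ctrl
from h import *
import pickle
o=ctrl.get_obs();print(o["ee_pos"],o["eef_rot"],o["force"],o["grip_width"])
p=ctrl.camera("wrist");pickle.dump(p,open("W4.pkl","wb"))
cv2.imwrite("pics/w4.png",p["img"][:,:,::-1])
crop(p,(324,250),70,5.7,"pics/w4c.png")
p=ctrl.camera("scene");pickle.dump(p,open("S4.pkl","wb"))
crop(p,(320,175),70,5.7,"pics/s4.png")
```

```text
[0.55573067 0.03142127 0.12695483] [-1.57161151e+00 -1.53293609e-04 -1.61083272e+00] [ 0.55436212  0.55216591 -0.22332226] 0.025854337727776136
pics/w4c.png 254 197 5.7 (598, 798, 3)
pics/s4.png 250 122 5.7 (598, 798, 3)
```

View pics/w4.png

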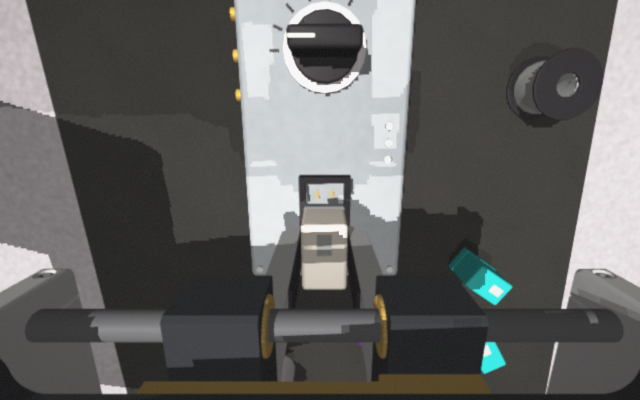

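View pics/w4c.png

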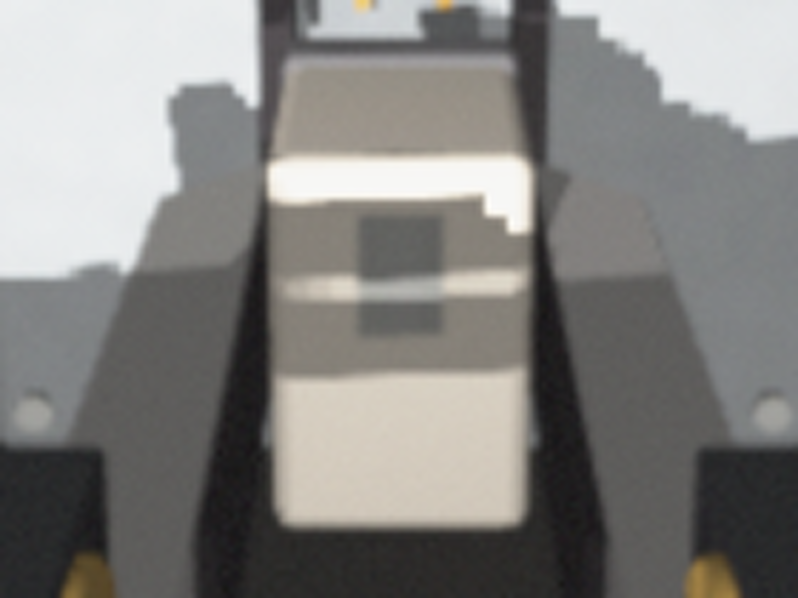

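View pics/s4.png

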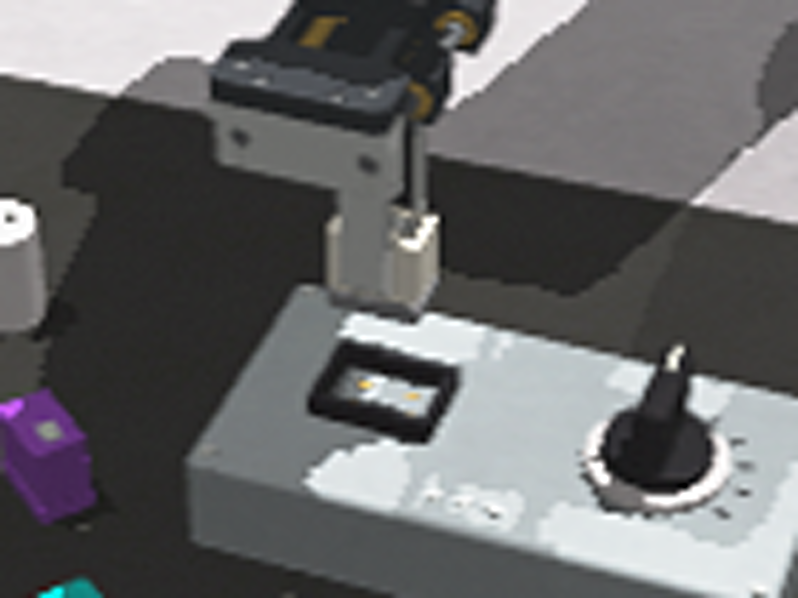

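Run:
```python
from m2 import *
p=pickle.load(open("W4.pkl","rb"))
show("relay",[at(p,q,.144) for q in c((254,197),[(267,157),(533,157),(526,527),(275,527)],5.7)])
crop(p,(325,190),40,10,"pics/w4s.png")
s=pickle.load(open("S4.pkl","rb"))
crop(s,(322,175),30,13,"pics/s4s.png")
```

```text
relay [[0.5439, 0.052], [0.5685, 0.051], [0.567, 0.0123], [0.5423, 0.0133]] mean [0.5554 0.0321]
   len 0.0247 ang -2.36
   len 0.0387 ang -92.26
   len 0.0247 ang 177.64
   len 0.0387 ang 87.67
pics/w4s.png 285 160 10 (600, 800, 3)
pics/s4s.png 292 152 13 (585, 780, 3)
```

View pics/w4s.png

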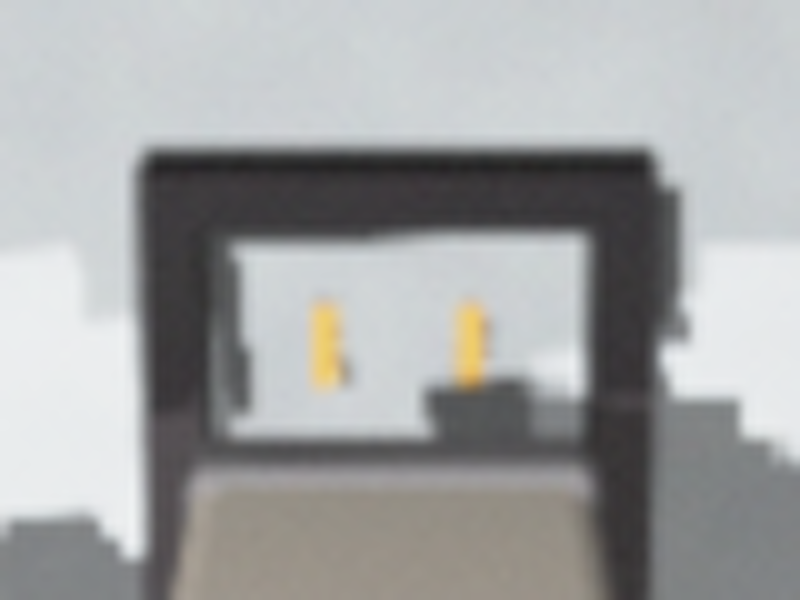

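View pics/s4s.png

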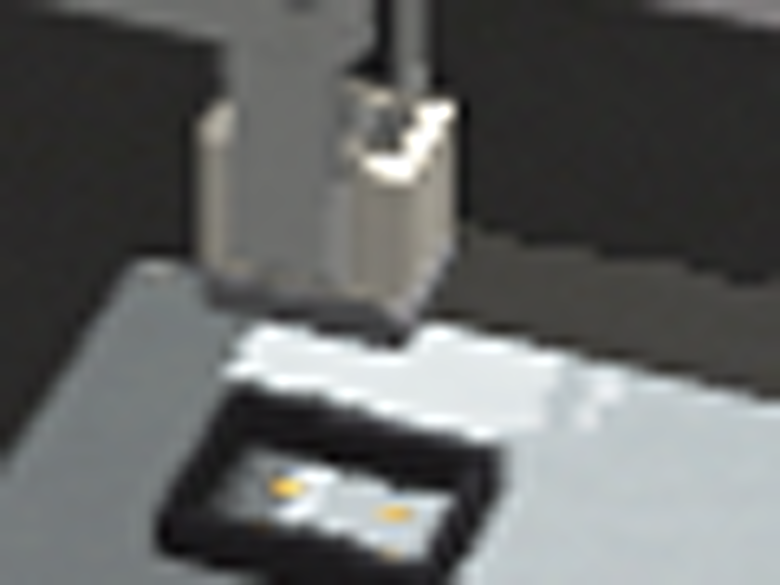

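Run:
```python
from m2 import *
p=pickle.load(open("W4.pkl","rb"))
print(ray(p,(320,200))[0])
for q in c((285,160),[(143,175),(655,175),(210,237),(592,235)],10): print(at(p,q,.06).round(4))
```

```text
[0.55860615 0.10853277 0.29886197]
[0.537  0.0604 0.06  ]
[0.577  0.0587 0.06  ]
[0.542  0.0552 0.06  ]
[0.572  0.0541 0.06  ]
```

>>> play_rows(twist=[[0, 0, 0], [0, 0, 0], [0, 0, 0], [0, 0, 0], [0, 0, 0], [0, 0, 0], [0, 0, 0]], travel=[[0.016, 0, -0.1], [0, 0, -0.2], [0, 0, -0.2], [0, 0, -0.15], [0, 0, -0.1], [0, 0, -0.05], [0, 0, 0]], grip=[0.6, 0.6, 0.6, 0.6, 0.6, 0.6, 0.6])

```text
time_s: 7.15
ee_pos: [0.5566, 0.0316, 0.0872]
eef_rot: [-1.571, 0.0, -1.609]
force: [0.3, -0.6, -0.3]
grip_width: 0.0257
```

Run:
```python
from station import ctrl
from h import *
import pickle
o=ctrl.get_obs();print(o["ee_pos"],o["eef_rot"],o["force"],o["grip_width"])
p=ctrl.camera("wrist");pickle.dump(p,open("W5.pkl","wb"))
crop(p,(324,230),60,6.6,"pics/w5.png")
p=ctrl.camera("scene");pickle.dump(p,open("S5.pkl","wb"))
crop(p,(320,185),30,13,"pics/s5.png")
```

```text
[0.55658492 0.03164513 0.08717428] [-1.57118269e+00  1.11483711e-05 -1.60912300e+00] [ 0.33889756 -0.56258577 -0.27554273] 0.025715782994231426
pics/w5.png 264 185 6.6 (594, 792, 3)
pics/s5.png 290 162 13 (585, 780, 3)
```

View pics/w5.png

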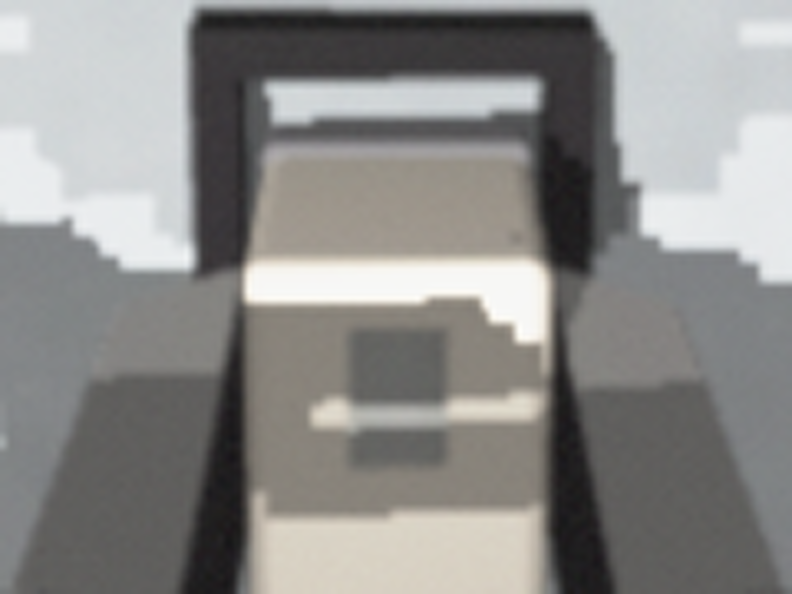

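View pics/s5.png

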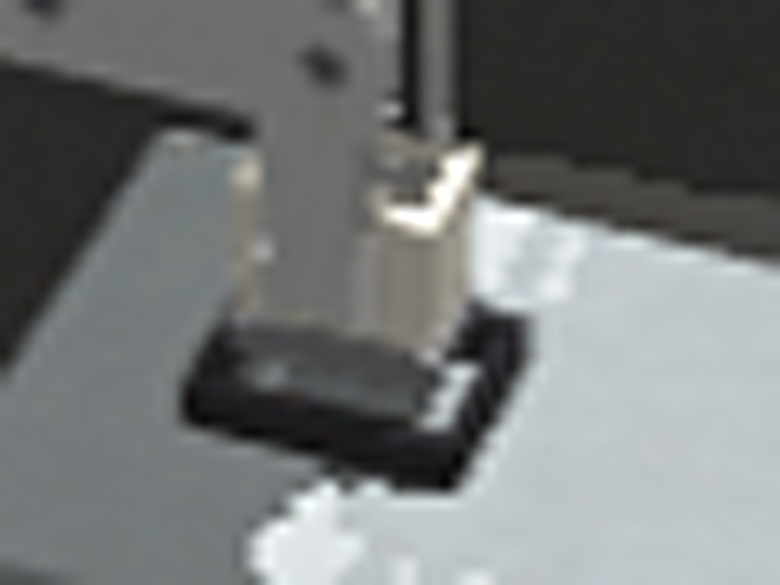

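Run:
```python
from m2 import *
p=pickle.load(open("W5.pkl","rb"))
o=(264,185)
for n,q,z in [("rel top +y",[(245,257),(548,257)],.1042),("rel foot +y",[(266,145),(530,145)],.0642),("rim out",[(193,27),(594,27)],.06),("rim in",[(245,78),(545,76)],.06)]:
    X=[at(p,u,z) for u in c(o,q,6.6)]; print(n,np.round(X,4).tolist(),np.mean(X,0).round(4))
```

```text
rel top +y [[0.5448, 0.0525, 0.1042], [0.5691, 0.0516, 0.1042]] [0.557  0.052  0.1042]
rel foot +y [[0.5439, 0.0497, 0.0642], [0.5701, 0.0486, 0.0642]] [0.557  0.0492 0.0642]
rim out [[0.537, 0.061, 0.06], [0.5769, 0.0594, 0.06]] [0.557  0.0602 0.06  ]
rim in [[0.5419, 0.0555, 0.06], [0.572, 0.0545, 0.06]] [0.5569 0.055  0.06  ]
```

Run:
```python
from m2 import *
p=pickle.load(open("W1.pkl","rb"))
a=at(p,c((297,130),[(405,80)],13)[0],.04);b=at(p,c((297,130),[(400,50)],13)[0],0.0)
u=np.array([np.cos(np.radians(39.6)),np.sin(np.radians(39.6))]);print("W1 top,foot",a[:2]@u,b[:2]@u, ray(p,(0,0))[0])
p=pickle.load(open("W4.pkl","rb"));print("W4 foot",[at(p,q,.104).round(4) for q in c((254,197),[(288,57),(512,57)],5.7)])
for f in ("W3",):
    p=pickle.load(open(f+".pkl","rb")); crop(p,(324,245),60,6.6,"pics/w3c.png")
p=pickle.load(open("W2.pkl","rb")); crop(p,(324,225),60,6.6,"pics/w2c.png")
```

```text
W1 top,foot 0.3841616048594929 0.38402396033139063 [ 0.66437665 -0.16218096  0.38055145]
W4 foot [array([0.5432, 0.0494, 0.104 ]), array([0.5689, 0.0484, 0.104 ])]
pics/w3c.png 264 200 6.6 (594, 792, 3)
pics/w2c.png 264 180 6.6 (594, 792, 3)
```

View pics/w3c.png

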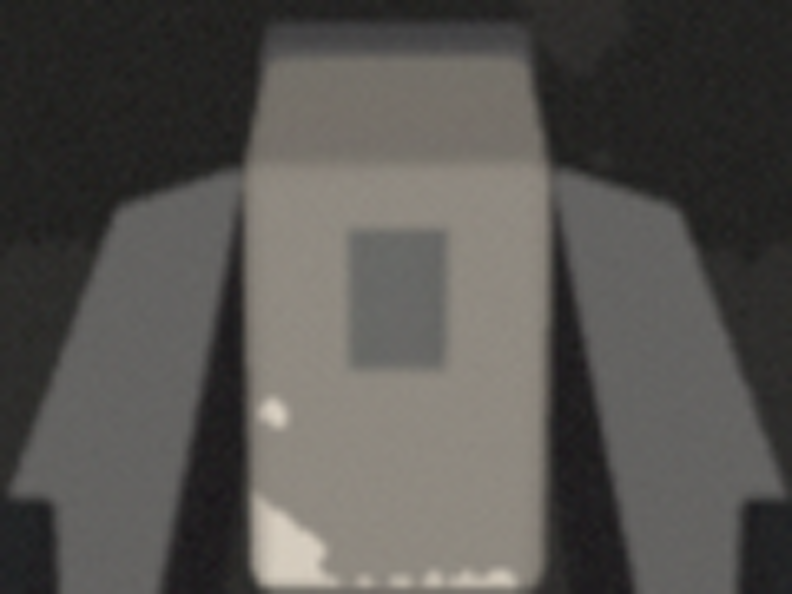

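>>> play_rows(twist=[[0, 0, 0], [0, 0, 0], [0, 0, 0], [0, 0, 0], [0, 0, 0], [0, 0, 0], [0, 0, 0], [0, 0, 0], [0, 0, 0]], travel=[[-0.005, 0.005, -0.04], [0, 0, -0.04], [0, 0, -0.04], [0, 0, -0.04], [0, 0, -0.04], [0, 0, -0.03], [0, 0, -0.02], [0, 0, -0.01], [0, 0, 0]], grip=[0.6, 0.6, 0.6, 0.6, 0.6, 0.6, 0.6, 0.6, 0.6])

```text
time_s: 8.15
ee_pos: [0.5564, 0.0319, 0.0744]
eef_rot: [-1.571, 0.0, -1.609]
force: [0.6, -0.5, -0.8]
grip_width: 0.0256
```

Run:
```python
from station import ctrl
from h import *
import pickle
o=ctrl.get_obs();print(o["ee_pos"],o["eef_rot"],o["force"],o["grip_width"])
p=ctrl.camera("wrist");pickle.dump(p,open("W6.pkl","wb"))
crop(p,(324,230),60,6.6,"pics/w6.png")
p=ctrl.camera("scene");pickle.dump(p,open("S6.pkl","wb"))
crop(p,(320,185),30,13,"pics/s6.png")
```

```text
[0.55640757 0.03189762 0.07440653] [-1.57080950e+00  4.41566665e-05 -1.60907310e+00] [ 0.6144851  -0.52392538 -0.78750455] 0.02562165480288064
pics/w6.png 264 185 6.6 (594, 792, 3)
pics/s6.png 290 162 13 (585, 780, 3)
```

View pics/w6.png

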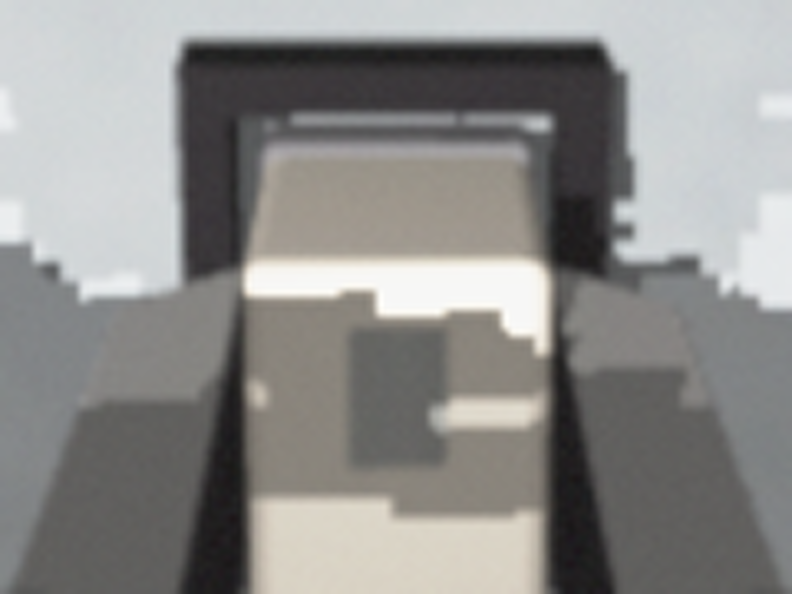

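View pics/s6.png

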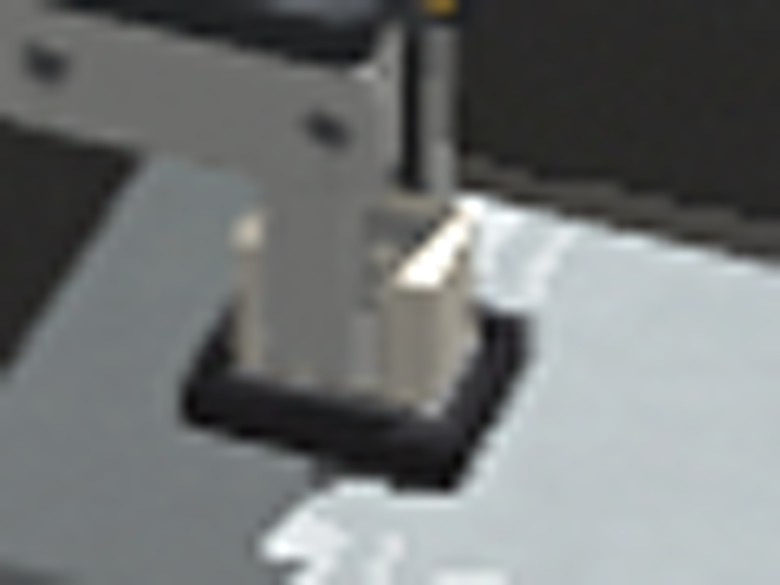

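Inside the rim with no contact force; 1–2 mm remain. Creep down to contact.

>>> play_rows(twist=[[0, 0, 0], [0, 0, 0], [0, 0, 0], [0, 0, 0]], travel=[[0, 0, -0.012], [0, 0, -0.012], [0, 0, -0.006], [0, 0, 0]], grip=[0.6, 0.6, 0.6, 0.6])

```text
time_s: 8.65
ee_pos: [0.5564, 0.0319, 0.0729]
eef_rot: [-1.571, 0.0, -1.609]
force: [-0.3, 0.7, -1.3]
grip_width: 0.0257
```

>>> play_rows(twist=[[0, 0, 0], [0, 0, 0], [0, 0, 0]], travel=[[0, 0, -0.01], [0, 0, 0], [0, 0, 0]], grip=[0.6, 0.6, 0.6])

```text
time_s: 8.95
ee_pos: [0.5564, 0.0319, 0.0729]
eef_rot: [-1.571, 0.0, -1.609]
force: [-2.1, -0.2, 4.7]
grip_width: 0.0257
```

>>> play_rows(twist=[[0, 0, 0], [0, 0, 0], [0, 0, 0]], travel=[[0, 0, -0.01], [0, 0, 0], [0, 0, 0]], grip=[0.6, 0.6, 0.6])

```text
time_s: 9.25
ee_pos: [0.5565, 0.0319, 0.0727]
eef_rot: [-1.571, -0.0, -1.609]
force: [-4.6, -0.0, 9.3]
grip_width: 0.0259
```

>>> play_rows(twist=[[0, 0, 0], [0, 0, 0], [0, 0, 0], [0, 0, 0], [0, 0, 0], [0, 0, 0]], travel=[[0, 0, 0.01], [0, 0, 0], [0, 0, 0], [0, 0, 0], [0, 0, 0], [0, 0, 0]], grip=[0.6, 0.4, 0.3, 0.2, 0.1, 0.1])

```text
time_s: 9.85
ee_pos: [0.5564, 0.0319, 0.0724]
eef_rot: [-1.571, -0.0, -1.609]
force: [0.3, -0.1, 1.1]
grip_width: 0.0422
```

>>> play_rows(twist=[[0, 0, 0], [0, 0, 0], [0, 0, 0], [0, 0, 0], [0, 0, 0], [0, 0, 0], [0, 0, 0]], travel=[[0, 0, 0.1], [0, 0, 0.2], [0, 0, 0.4], [0, 0, 0.5], [0, 0, 0.4], [0, 0, 0.2], [0, 0, 0]], grip=[0.1, 0.1, 0.1, 0.1, 0.1, 0.1, 0.1])

```text
time_s: 10.55
ee_pos: [0.5569, 0.0319, 0.164]
eef_rot: [-1.568, 0.0, -1.609]
force: [0.6, -0.2, -0.5]
grip_width: 0.0424
```

Run:
```python
from station import ctrl
from h import *
import pickle
o=ctrl.get_obs();print(o["ee_pos"],o["eef_rot"],o["force"],o["grip_width"],o["qpos"])
p=ctrl.camera("wrist");pickle.dump(p,open("W7.pkl","wb"))
cv2.imwrite("pics/w7.png",p["img"][:,:,::-1])
p=ctrl.camera("scene");pickle.dump(p,open("S7.pkl","wb"))
crop(p,(320,185),30,13,"pics/s7.png")
```

```text
[0.55693582 0.03188755 0.16402137] [-1.56815704e+00  9.90833544e-05 -1.60909934e+00] [ 0.60179316 -0.21820062 -0.5358533 ] 0.042416024688399716 [-8.47312076e-03  3.60051041e-01  1.55995112e+00  2.16472754e-05
  1.21894942e+00  2.98225877e-02]
pics/s7.png 290 162 13 (585, 780, 3)
```

View pics/w7.png

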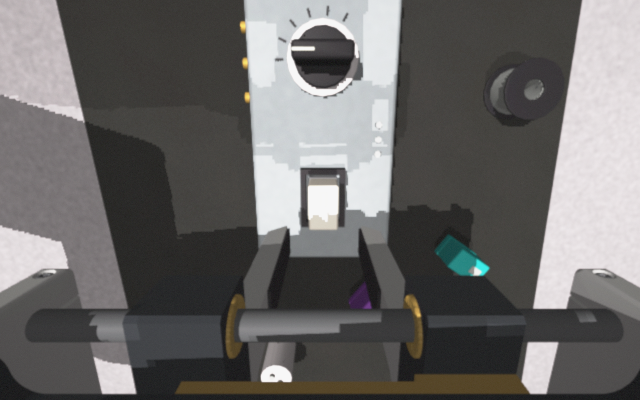

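View pics/s7.png

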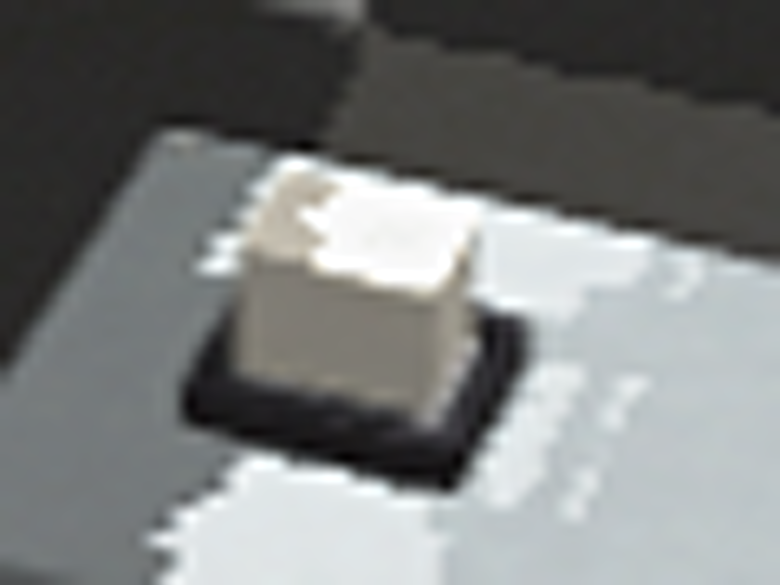

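>>> play_rows(twist=[[0, 0, 0.083], [0, 0, 0.083], [0, 0, 0.083], [0, 0, 0.083], [0, 0, 0.083], [0, 0, 0.083], [0, 0, 0.083], [0, 0, 0.083], [0, 0, 0.083], [0, 0, 0.083], [0, 0, 0.083], [0, 0, 0.083]], travel=[[0, 0.1, 0], [0.01, 0.2, 0], [0.01, 0.3, 0], [0.01, 0.3, 0], [0.01, 0.3, 0], [0.01, 0.3, 0], [0.01, 0.3, 0], [0.01, 0.3, 0], [0.01, 0.2, 0], [0, 0.1, 0], [0, 0, 0], [0, 0, 0]], grip=[0.1, 0.1, 0.1, 0.1, 0.1, 0.1, 0.1, 0.1, 0.1, 0.1, 0.1, 0.1])

```text
time_s: 11.85
ee_pos: [0.5599, 0.152, 0.161]
eef_rot: [-1.571, 0.002, -0.039]
force: [0.7, -0.8, -0.8]
grip_width: 0.0423
```

>>> play_rows(twist=[[0, 0, 0], [0, 0, 0], [0, 0, 0]], travel=[[0, 0, 0], [0, 0, 0], [0, 0, 0]], grip=[0.1, 0.1, 0.1])

```text
time_s: 12.15
ee_pos: [0.5603, 0.1518, 0.162]
eef_rot: [-1.571, 0.001, -0.048]
force: [-0.9, 0.5, -0.7]
grip_width: 0.0421
```

Run:
```python
from station import ctrl
from h import *
import pickle
o=ctrl.get_obs();print(o["ee_pos"],o["eef_rot"],o["force"],o["grip_width"],o["qpos"])
p=ctrl.camera("wrist");pickle.dump(p,open("W8.pkl","wb"))
cv2.imwrite("pics/w8.png",p["img"][:,:,::-1])
crop(p,(324,200),60,6.6,"pics/w8c.png")
```

```text
[0.56027265 0.15181216 0.16201011] [-1.57095959e+00  6.77675227e-04 -4.76341726e-02] [-0.91871766  0.4614151  -0.70960015] 0.042075724306542016 [ 2.01509942e-01  4.12507280e-01  1.49187653e+00  9.38928665e-06
  1.23790585e+00 -1.32165534e+00]
pics/w8c.png 264 155 6.6 (594, 792, 3)
```

View pics/w8.png

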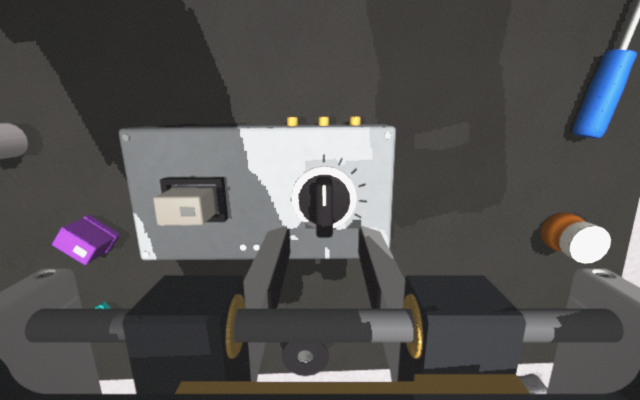

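View pics/w8c.png

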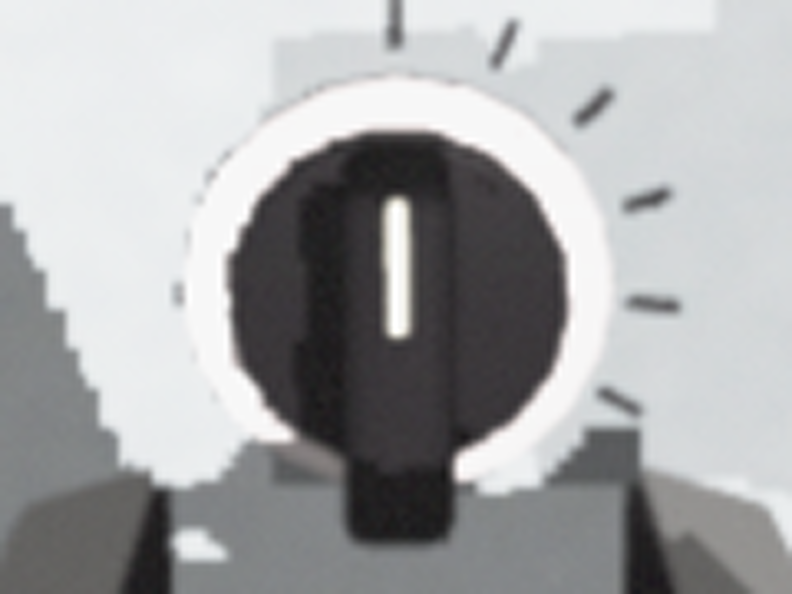

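Run:
```python
from m2 import *
p=pickle.load(open("W8.pkl","rb"))
show("bar",[at(p,q,.096) for q in c((264,155),[(346,185),(450,183),(454,543),(346,543)],6.6)])
# ring ellipse left/right/top; tick midpoints
X=[at(p,q,.05) for q in c((264,155),[(188,285),(612,285),(400,74)],6.6)];print(np.round(X,4))
T=np.array([at(p,q,.05)[:2] for q in c((264,155),[(395,47),(493,67),(576,124),(625,209),(630,302),(600,391)],6.6)])
# circle fit
A=np.c_[2*T,np.ones(6)];s=np.linalg.lstsq(A,(T**2).sum(1),rcond=None)[0];print("centre",s[:2],np.sqrt(s[2]+s[0]**2+s[1]**2))
d=T-s[:2];print(np.degrees(np.arctan2(d[:,1],d[:,0])).round(1))
X=[at(p,q,.096)[:2] for q in c((264,155),[(397,200),(398,338)],6.6)];e=X[0]-X[1];print("ptr",X,np.degrees(np.arctan2(e[1],e[0])))
```

```text
bar [[0.5364, 0.1473], [0.5368, 0.1597], [0.5826, 0.1582], [0.582, 0.1448]] mean [0.5595 0.1525]
   len 0.0123 ang 88.33
   len 0.0458 ang -1.80
   len 0.0134 ang -92.80
   len 0.0456 ang 176.82
[[0.5602 0.1222 0.05  ]
 [0.5632 0.1829 0.05  ]
 [0.5312 0.1541 0.05  ]]
centre [0.56094123 0.15251574] 0.03353065995858115
[178.2 154.2 129.7 105.3  81.6  57.4]
ptr [array([0.53856215, 0.15329818]), array([0.55566969, 0.15257982])] 177.59551974818712
```

>>> play_rows(twist=[[0, 0, 0.003], [0, 0, 0], [0, 0, 0], [0, 0, 0], [0, 0, 0], [0, 0, 0], [0, 0, 0], [0, 0, 0]], travel=[[0.005, 0.01, -0.1], [0, 0, -0.3], [0, 0, -0.4], [0, 0, -0.4], [0, 0, -0.3], [0, 0, -0.15], [0, 0, -0.05], [0, 0, 0]], grip=[0.1, 0.1, 0.1, 0.1, 0.1, 0.1, 0.1, 0.1])

```text
time_s: 13.0
ee_pos: [0.5608, 0.1524, 0.0777]
eef_rot: [-1.571, -0.0, -0.04]
force: [0.1, 0.2, 0.2]
grip_width: 0.0426
```

>>> play_rows(twist=[[0, 0, 0], [0, 0, 0], [0, 0, 0], [0, 0, 0], [0, 0, 0], [0, 0, 0], [0, 0, 0], [0, 0, 0]], travel=[[0, 0, 0], [0, 0, 0], [0, 0, 0], [0, 0, 0], [0, 0, 0], [0, 0, 0], [0, 0, 0], [0, 0, 0]], grip=[0.3, 0.5, 0.7, 0.9, 1, 1, 1, 1], force=30)

```text
time_s: 13.8
ee_pos: [0.5608, 0.152, 0.0777]
eef_rot: [-1.571, -0.0, -0.04]
force: [-1.9, -6.6, 4.6]
grip_width: 0.014
```

Run:
```python
from station import ctrl
from h import *
import pickle
o=ctrl.get_obs();print(o["ee_pos"],o["eef_rot"],o["force"],o["moment"],o["grip_width"],o["qpos"])
p=ctrl.camera("wrist");pickle.dump(p,open("W9.pkl","wb"))
cv2.imwrite("pics/w9.png",p["img"][:,:,::-1])
```

```text
[0.56077506 0.15195953 0.07774449] [-1.57138035e+00 -2.64681734e-04 -3.99514981e-02] [-1.93762611 -6.56206949  4.56742267] [-0.9122351   0.17412379 -0.00301047] 0.013979141779234676 [ 2.01875092e-01  5.10070541e-01  1.56230289e+00 -7.19019691e-04
  1.06910221e+00 -1.32862391e+00]
```

View pics/w9.png

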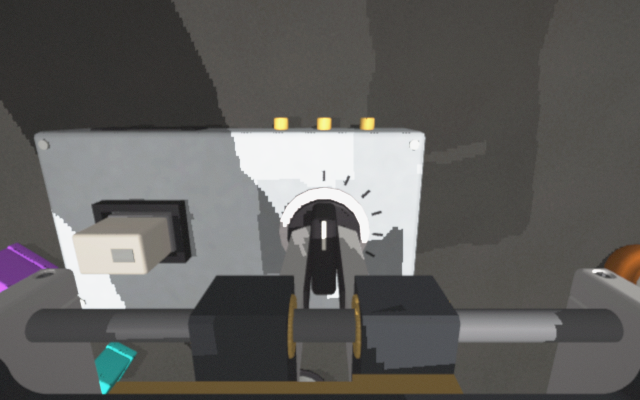

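>>> play_rows(twist=[[0, 0, -0.03], [0, 0, -0.05], [0, 0, -0.06], [0, 0, -0.07], [0, 0, -0.07], [0, 0, -0.07], [0, 0, -0.07], [0, 0, -0.07], [0, 0, -0.07], [0, 0, -0.06], [0, 0, -0.05], [0, 0, -0.03]], travel=[[0, -0.008, 0], [0, 0, 0], [0, 0, 0], [0, 0, 0], [0, 0, 0], [0, 0, 0], [0, 0, 0], [0, 0, 0], [0, 0, 0], [0, 0, 0], [0, 0, 0], [0, 0, 0]], grip=[1, 1, 1, 1, 1, 1, 1, 1, 1, 1, 1, 1], force=30)

```text
time_s: 15.05
ee_pos: [0.5608, 0.1519, 0.0778]
eef_rot: [-1.57, -0.0, -1.142]
force: [-0.7, -2.2, 4.3]
grip_width: 0.0139
```

>>> play_rows(twist=[[0, 0, 0], [0, 0, 0]], travel=[[0, 0, 0], [0, 0, 0]], grip=[1, 1])

```text
time_s: 15.25
ee_pos: [0.5608, 0.152, 0.0777]
eef_rot: [-1.57, -0.0, -1.138]
force: [-0.7, -2.4, 4.8]
grip_width: 0.0138
```

Run:
```python
from station import ctrl
from h import *
import pickle
o=ctrl.get_obs();print(o["ee_pos"],o["eef_rot"],o["force"],o["moment"],o["grip_width"],o["qpos"])
p=ctrl.camera("wrist");pickle.dump(p,open("W10.pkl","wb"))
cv2.imwrite("pics/w10.png",p["img"][:,:,::-1])
```

```text
[0.56083053 0.15195704 0.07773905] [-1.57031208e+00 -2.21136008e-04 -1.13785447e+00] [-0.73828468 -2.35708786  4.83842043] [-0.52082362  0.00513476  0.05431581] 0.013837533133362561 [ 2.01613395e-01  5.09955964e-01  1.56249567e+00 -1.18902420e-04
  1.06861898e+00 -2.31271312e-01]
```

View pics/w10.png

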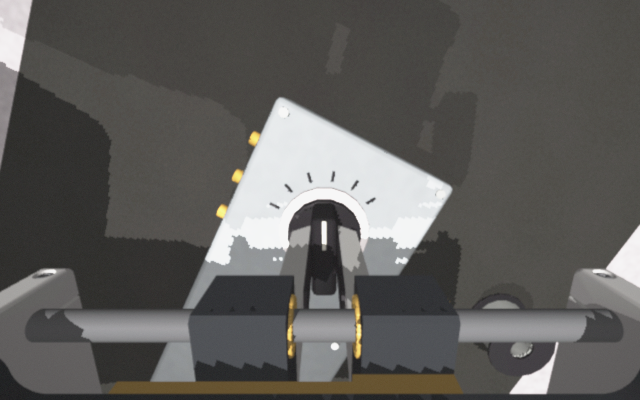

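>>> play_rows(twist=[[0, 0, -0.03], [0, 0, -0.03], [0, 0, -0.025], [0, 0, -0.014], [0, 0, 0], [0, 0, 0]], travel=[[0, 0, 0], [0, 0, 0], [0, 0, 0], [0, 0, 0], [0, 0, 0], [0, 0, 0]], grip=[1, 1, 1, 1, 1, 1])

```text
time_s: 15.9
ee_pos: [0.5609, 0.1519, 0.0777]
eef_rot: [-1.57, -0.0, -1.294]
force: [-1.0, -2.4, 4.5]
grip_width: 0.0141
```

Run:
```python
from station import ctrl
from h import *
import pickle
o=ctrl.get_obs();print(o["ee_pos"],o["eef_rot"],o["force"],o["moment"],o["grip_width"],o["qpos"])
p=ctrl.camera("wrist");pickle.dump(p,open("W11.pkl","wb"))
cv2.imwrite("pics/w11.png",p["img"][:,:,::-1])
crop(p,(324,215),60,6.6,"pics/w11c.png")
p=pickle.load(open("W9.pkl","rb"));crop(p,(324,215),60,6.6,"pics/w9c.png")
t=ctrl.camera("top");cv2.imwrite("pics/t11.png",t["img"][:,:,::-1])
s=ctrl.camera("scene");cv2.imwrite("pics/s11.png",s["img"][:,:,::-1])
```

```text
[0.56086192 0.1519422  0.07774083] [-1.57024402e+00 -1.72559853e-04 -1.29352164e+00] [-0.97957143 -2.39319512  4.47861413] [-0.57780232  0.03863318  0.10679962] 0.014131101693521912 [ 2.01589303e-01  5.09984890e-01  1.56244592e+00 -1.48659829e-04
  1.06859807e+00 -7.56139063e-02]
pics/w11c.png 264 170 6.6 (594, 792, 3)
pics/w9c.png 264 170 6.6 (594, 792, 3)
```

View pics/w11c.png

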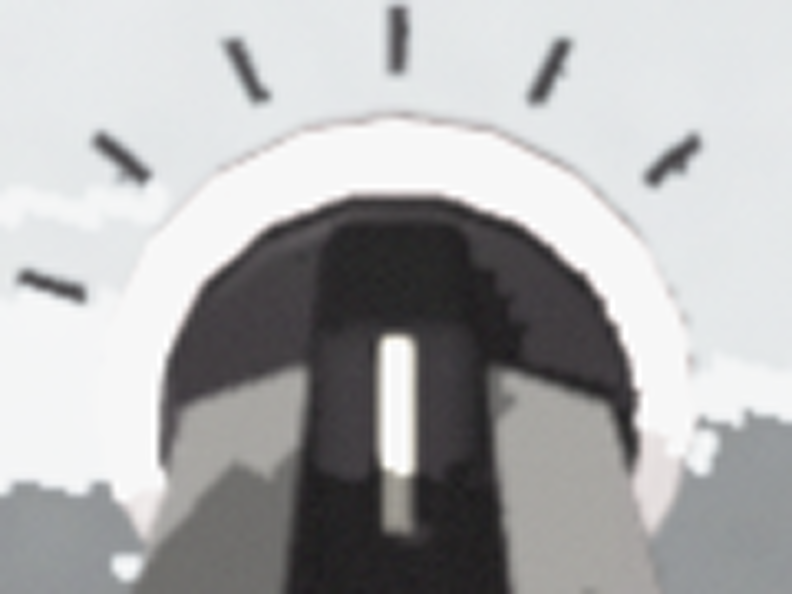

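View pics/w9c.png

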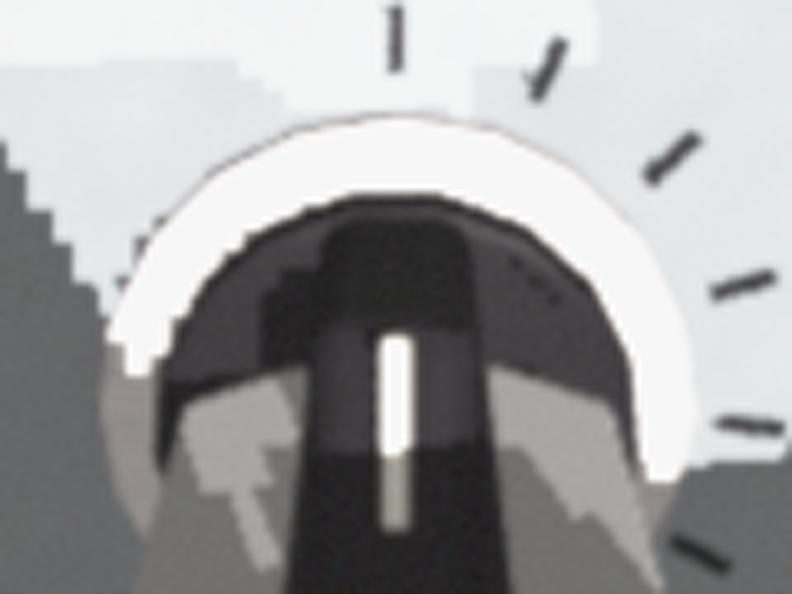

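View pics/s11.png

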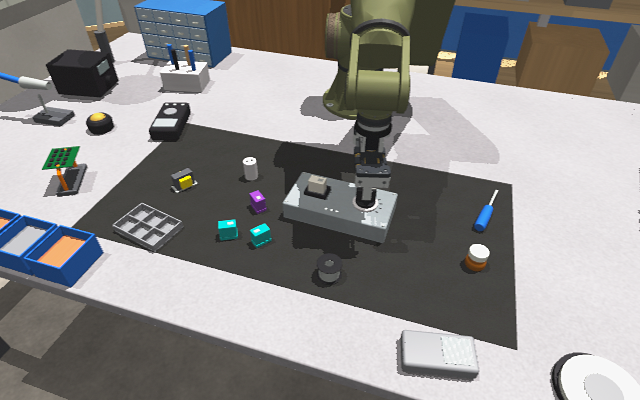

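>>> play_rows(twist=[[0, 0, -0.002], [0, 0, 0], [0, 0, 0], [0, 0, 0], [0, 0, 0], [0, 0, 0], [0, 0, 0], [0, 0, 0]], travel=[[0, 0, 0], [0, 0, 0], [0, 0, 0], [0, 0, 0], [0, 0, 0], [0, 0, 0], [0, 0, 0], [0, 0, 0]], grip=[1, 1, 1, 1, 1, 1, 1, 1])

```text
time_s: 16.85
ee_pos: [0.5609, 0.152, 0.0777]
eef_rot: [-1.57, -0.0, -1.297]
force: [-0.6, -3.5, 5.9]
grip_width: 0.0141
```

Run:
```python
from station import ctrl
o=ctrl.get_obs();print(o["time_s"],o["ee_pos"],o["eef_rot"],o["force"],o["grip_width"])
from h import *
s=ctrl.camera("scene");crop(s,(340,195),60,6.6,"pics/s12.png")
p=ctrl.camera("wrist");crop(p,(324,215),60,6.6,"pics/w12c.png")
```

```text
16.85 [0.56085376 0.15197279 0.07774225] [-1.57022904e+00 -1.62841247e-04 -1.29659861e+00] [-0.61862731 -3.45310327  5.94976094] 0.014123812510225046
pics/s12.png 280 150 6.6 (594, 792, 3)
pics/w12c.png 264 170 6.6 (594, 792, 3)
```

View pics/s12.png

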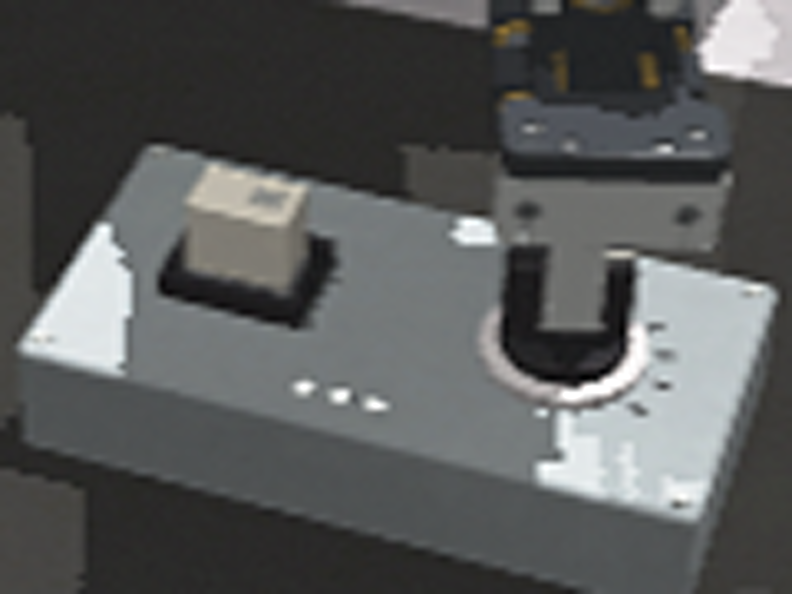

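View pics/w12c.png

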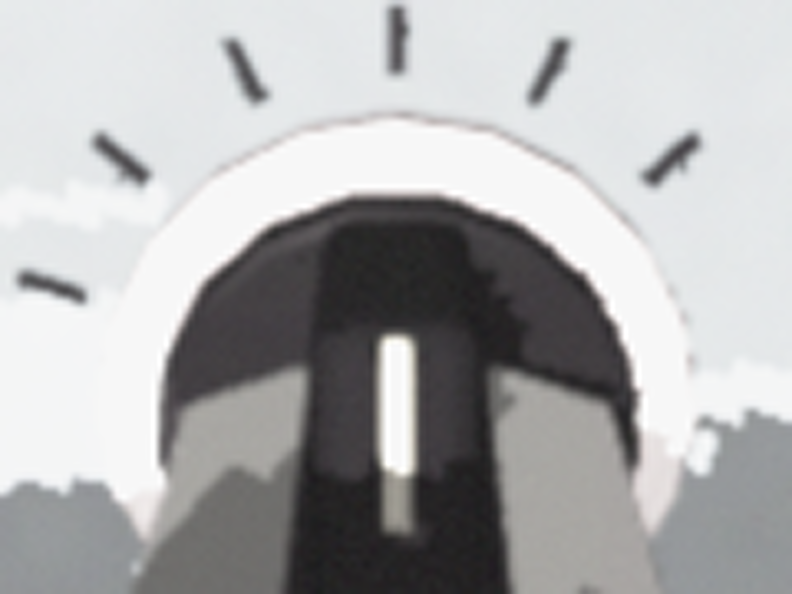

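The relay is still seated upright in the rim. The knob's pointer lines up with the fourth tick, which is the third stop, and three ticks lie behind it.

```bash
python3 -c "
from station import ctrl
print(ctrl.hand_in())"
```

```text
the job is handed in; nothing more can be done
None
```

The relay is seated upright and fully down in the socket, and the gripper is holding the tester's knob at its third stop. I handed the job in at about 17 s of robot time. The hand-in reports no verdict.

- **Relay:** I gripped it with 8 N and lowered it in small steps. It touched the socket floor at the height expected for full seating. The highest contact force I read was about 9 N upward and 5 N sideways, well below the 35 N crack limit. After release, the camera views showed it upright inside the rim.
- **Knob:** I gripped it with 30 N and turned it clockwise by 1.257 rad, judged by the tool's measured rotation. The pointer lines up with the fourth tick, counting home as the first. It held steady for the last 0.7 s before hand-in, and the gripper is still closed on it.
- **Other things on the bench:** I touched nothing else, and the full scene view taken during the final knob turn showed nothing out of place by eye.

No final check failed. At one point the relay looked tilted in the wrist picture, but that was a misread shadow on its foot. My socket position estimates from the different views agreed to about 1 mm.

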